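# Close the preserve jar and hold it up in the jar tongs

### The arm

A 7-joint arm with a two-finger parallel gripper is mounted at the origin on a cart in front of the work surface, level with it; the furniture and walls round the work are solid. World frame = base frame: x ahead of the robot, y to its left, z up, the work surface at z = 0. Lengths are in m, angles in rad, forces in N, time in s.
With the tool pointing down it reaches from about 0.425 to 0.925 m from the base axis. Payload 6.8 kg.
Tool frame: the origin (TCP) lies between the finger pads; the fingertips stand 22 mm ahead of it and the grasp point (between the pads) lies 3 mm ahead of it; z points along the fingers, y is the direction in which the jaws open and shut (so a half turn about z gives the same grasp; the last joint's range is limited). The gripper opens to 85 mm and grips with 20 to 120 N. Pads are 22 mm wide; open, the fingers measure 114 mm over their backs; the gripper's body (76 mm by 85 mm) begins 54 mm behind the grasp point. The pads swing forward as they close: fully open they stand 13 mm farther back than shut.
Start: joints at [1.067, 0.477, 0.022, 1.555, -0.011, 1.109, -0.083], TCP at [0.26, -0.623, 0.253] pointing down, gripper open.
Joint ranges: [-2.96, 2.96], [-0.34, 2.1], [-1.41, 1.46], [0.24, 2.44], [-1.37, 4.51], [0.17, 1.92], [-2.96, 2.96]. Speed limits (rad/s): [2.39, 2.39, 3.14, 3.14, 3.14, 3.14, 3.14].

### API

Orientations are given as a unit quaternion [w, x, y, z].
In Python, from station import bot gives the robot as it stands. The module is installed in compiled form; this text tells all that it offers.
- The arm moves only by the tool drive_tool, never from a script. Its argument "series" is one flat list of numbers, 7 for each row, row after row: the opening, from -1 (shut) to 1 (fully open), then the shift along the tool's x, y, z in mm, then the turn, a rotation vector about the tool's x, y, z in rad. In form: [jaw, x, y, z, wx, wy, wz, jaw, x, y, z, wx, wy, wz, ...]. A call has 1 to 12 rows; each row shifts and turns the commanded pose from where the row before left it, along the tool's axes as they then stand; what a row does not reach is not made up. A row lasts 1/8 s, in which the tool goes at most 62.5 mm and 10.7 degrees, less where a joint would pass 70% of its speed; a pose out of reach is approached as far as the arm can. A call with a gripper value outside its range is refused whole. The fingers move at their own pace and stop on an object; "force" is the grip in N (left out, the last holds). Time passes only in rows, so rows that do not move let the fingers close. It gives the time, the measured TCP pose, the force and the opening at its end, in the units of the state.
- bot.get_obs(): the state, without advancing time (a new reading comes with each control period).
- bot.read_camera(name): name is "scene" or "side" or "wrist"; returns a dict with "pixels" (420x560x3 uint8, blue, green, red), "camera_matrix" (3x3 intrinsics, pixels), "rvec" (rotation vector, rad) and "tvec" (3), from world to camera coordinates, as OpenCV has them. Camera axes: x right, y down, z forward; pixel columns grow to the right and rows downward; lengths in m; the calibration is good to about 2 mm. A picture is of the moment at which its call begins. There is no depth.
- bot.hand_in(): hands the job in, once; it reports no verdict.
The state is a dict: "t": time; "q": joint angles; "joint_vel": joint speeds; "joint_torque": joint torques, N m; "eef_pos": TCP position; "tool_rot": TCP orientation; "contact_force": force on the tool from outside, world axes, zero at the start; "torque": the same for the moment, N m; "gripper_width": opening from 0.0 (shut) to 1.0 (fully open).
Only numpy, scipy, OpenCV 4.12 (cv2) and the standard library are available. Lean on these libraries where they do the work, as an engineer would, in place of code of your own. Each camera call takes 0.05 s, during which the arm holds its last target. There are 200 camera calls.

### The job

The hot preserve jar on the round trivet still has to be shut: turn its steel closing ring clockwise to the locked mark, as far as it goes, while the jar stands on the trivet. Then take the jar tongs by their grey rubber handles, close their curved jaws round the jar's glass body and lift it upright straight up, about 10 cm clear of the trivet; only the tongs may lift the jar. Finish while still holding it there in the tongs over the trivet, so I can swap the trivet for the pan, and leave the other jar, the egg timer, the mug and the sugar tin alone.

Things in the scene. Friction and masses are not known exactly. Their poses are not given: they have to be found in the camera images.
- jar: small glass jar with whole olives inside, 56 mm diameter, 74 mm tall with its ring, about 0.17 kg, loose on the trivet. Origin: centre of its underside; z up. Straight glass wall to clasp (56 mm diameter): 4 to 47 mm above the underside; above it the shoulder draws in to the ring. A small dark raised mark (5 mm) sits on the shoulder at the jar's +x side
- jar_ring (a joint): the jar's captive knurled steel closing ring, 52 mm diameter, 54 to 72 mm above the jar's underside (lid disc to 74 mm). Value in rad grows clockwise seen from above; 1.2 = locked, at a fixed stop, dark rib on top above the shoulder's mark; starts 0.5 to 1.0 short. Turns easily (0.006 N m), stays where left; past the stop the whole jar just turns along
- ring_top (a point): centre of the closing ring's top face, on the jar's axis, 72 mm above the jar's underside
- trivet: round stoneware pot stand, 160 mm diameter, 12 mm thick, fixed to the worktop; origin: centre of its underside. The jar stands near its middle
- tongs: jar tongs 260 mm long, 0.12 kg, lying flat, opening sideways: two arms 26 mm high, hinged at the head, sprung open. Origin: underside, midway between the handle grips when open; x from head to jaws, z up. Hinge at x = -95 mm, jaw centres at about +115 mm; balances within 15 mm of the origin. Carries the left arm (+y side) and, hinged to it, the right
- tongs_arm: right arm of the tongs (-y side); origin on the hinge axis, 95 mm behind the handles. It closes towards the left arm against a light spring (3 N at the handles when open, about 5 N closed on the jar)
- handle_left (a point): middle of the outer face of the left arm's grey rubber handle grip (70 mm long, 26 mm high), 13 mm above the tongs' underside. Width over both grips: 55 mm open, 40 mm closed on the jar (faces then parallel), 33 mm fully shut. At any width under 55 mm their own spring holds the tongs between the fingers
- handle_right (a point): the same on the right arm
- jaw_left (a point): middle of the inner, rubber-lined face of the left curved jaw (curved to the jar's 28 mm radius, 22 mm high), 13 mm above the tongs' underside. Jaw faces are about 90 mm apart open, 56 mm closed on the jar: the jar's axis belongs midway between the two jaw points. Open, they pass over the jar from above or from the side
- jaw_right (a point): the same on the right arm
- finished_jar: another, already closed jar of the same kind (56 mm diameter, 74 mm tall), standing on the worktop itself, not on the trivet; leave alone. Origin: centre of its underside
- egg_timer: round wind-up egg timer, 66 mm diameter, 55 mm tall; leave alone. Origin: centre of its underside
- mug: white mug, 78 mm diameter, 101 mm tall, handle on one side; leave alone. Origin: underside
- sugar_tin: square tin with a wooden lid, 72 mm wide, 100 mm tall; leave alone. Origin: underside

How it is judged:
On the way, in this order (a step that is already met when the one before it is completed fails the run):
1. the closing ring is turned to its locked mark while the jar stands on the trivet (value of joint jar_ring above 1.1 rad and height (world z) of jar below 0.022 m and contact force between jar and tongs below 0.1 N), for 0.2 s.
2. the tongs, held in the fingers, are closed on the jar from both sides (contact force between jar and tongs_arm above 1 N and contact force between each of jar, the fingers and tongs above 2 N), for 0.2 s.
At the end, for the whole second after the job is handed in: The jar hangs still in the tongs, clasped by both arms and untouched by the robot: underside 60 mm or more above the trivet and below z = 220 mm, axis within 70 mm of the trivet's centre and 0.3 rad of upright, ring above 1.1 rad; the fingers hold the tongs (all of step 2 and value of joint jar_ring above 1.1 rad and height (world z) of jar between 0.072 and 0.22 m and horizontal distance between jar and trivet below 0.07 m and angle between jar's own z axis and vertical below 0.3 rad and linear speed of jar below 0.03 m/s and contact force between each of the arm, the fingers and jar below 0.1 N); the arm keeps its last pose, push and grip.
It fails at once if the jar is lifted by the robot's fingers instead of the tongs (contact force between the fingers and jar above 0.5 N and height (world z) of jar above 0.035 m).
It fails at once if the jar is toppled (angle between jar's own z axis and vertical above 0.6 rad).
It fails at once if the finished jar, the egg timer, the mug or the sugar tin is moved by more than 25 mm (distance of any of finished_jar, egg_timer, mug, sugar_tin from where it was at the start of the episode above 0.025 m).
It also fails if it takes over 45 s, if anything falls off the work surface, if the arm or the gripper's body presses on something with over 40 N, if the wrist force passes 120 N, or if a joint passes its speed limit or range.

## Working session

There is one attempt and no reset: what is moved stays moved. The work goes in short steps, Python scripts to look and compute and a tool call to move; the robot and the scene stay as the last step left them, time stands still between calls to the robot, and variables do not carry over. Pictures are saved under pics/ and viewed, about 8 in all and at most 12, crops included, and the job is handed in when it is done.

Besides the shell and the picture viewer there is one more tool, called after "Call:" by a JSON object that holds its "fn" and its "kwargs". drive_tool: Moves the arm, as the interface text tells. Its arguments: {"type":"object","properties":{"series":{"type":"array"},"force":{"type":"number"}},"required":["series"]}

```bash
mkdir -p pics; cat > h.py <<'E'
import numpy as np, cv2
from station import bot
def cam(n):
    d=bot.read_camera(n); R=cv2.Rodrigues(np.array(d["rvec"],float))[0]
    return d["pixels"],np.array(d["camera_matrix"],float),R,np.array(d["tvec"],float).ravel()
def ray(c,uv):
    _,K,R,t=c; o=-R.T@t; d=R.T@np.linalg.inv(K)@np.array([uv[0],uv[1],1.]); return o,d/np.linalg.norm(d)
def onz(c,uv,z):
    o,d=ray(c,uv); return o+d*(z-o[2])/d[2]
def proj(c,p):
    _,K,R,t=c; q=K@(R@np.array(p,float)+t); return q[:2]/q[2]
E
python3 - <<'E'
from h import *
a=[]
for n in("scene","side"):
    c=cam(n); a.append(c[0]); print(n,-c[2].T@c[3]); cv2.imwrite(f"pics/{n}0.png",c[0])
c=cam("wrist");cv2.imwrite("pics/wrist0.png",c[0]);print(-c[2].T@c[3])
print(bot.get_obs())
E
```

```text
scene [0.02306337 0.65449844 0.88125373]
side [0.40331748 1.02746477 0.84344907]
[ 0.33216056 -0.59185761  0.37233578]
{'t': 0.15, 'q': array([ 1.0669128 ,  0.47765287,  0.02236643,  1.55618783, -0.01148592,
        1.10928591, -0.0830987 ]), 'joint_vel': array([-1.21765392e-03, -1.60072477e-03, -4.09585757e-05, -2.80647915e-03,
        1.04483240e-03, -4.48889235e-04,  8.26655725e-04]), 'joint_torque': array([ 2.98792649e-03, -5.96925294e+01,  1.60978016e+00, -2.81487250e+01,
        1.24846780e-02,  6.55853059e-03, -3.38789357e-05]), 'eef_pos': array([ 0.26005998, -0.62245051,  0.25253624]), 'tool_rot': array([-6.74610638e-04,  9.80482196e-01,  1.96606638e-01, -1.96821656e-04]), 'contact_force': array([-0.26074102, -0.69417798, -0.19530333]), 'torque': array([ 0.06182134, -0.00430228,  0.01382474]), 'gripper_width': 1.001128272646946}
```

View pics/scene0.png

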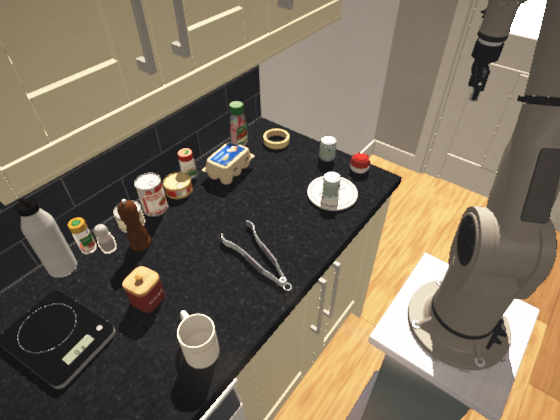

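View pics/side0.png

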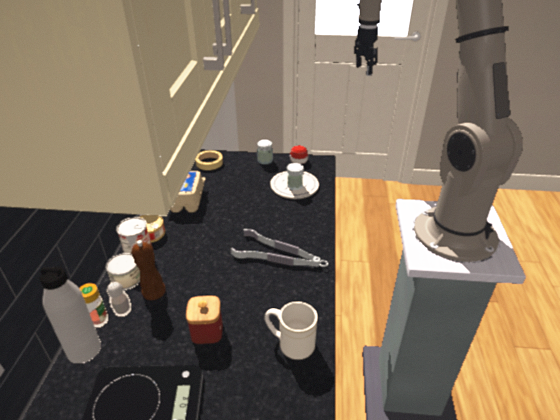

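The scene view shows the trivet at (332,194) with the jar on it at (332,184). The tongs' head is at (287,284) and their jaw ends are at (223,237) and (249,225). The side view shows the trivet at (295,184), the tongs' head at (322,263) and the jaws at (235,252) and (246,234).

```bash
python3 - <<'E'
from h import *
s=cam("scene"); d=cam("side")
print("trivet",onz(s,(332,193.5),.012),onz(d,(295,184),.012))
print("jar top",onz(s,(332,176),.086),onz(d,(295,168),.086))
for nm,a,b in(("head",(287,285),(322,264)),("jawA",(223,237),(235,252)),("jawB",(249,225),(246,234))):
    print(nm,onz(s,a,.02),onz(d,b,.02))
A=cv2.resize(s[0][210:300,205:305],None,fx=5,fy=5,interpolation=cv2.INTER_CUBIC)
B=cv2.resize(s[0][130:220,295:355],None,fx=5,fy=5,interpolation=cv2.INTER_CUBIC)
cv2.imwrite("pics/crop1.png",np.hstack([A[:450],B[:450]]))
E
```

```text
trivet [ 0.47536394 -0.19282556  0.012     ] [ 0.47954205 -0.19696692  0.012     ]
jar top [ 0.47875541 -0.1866849   0.086     ] [ 0.4792733  -0.17859555  0.086     ]
head [0.37806093 0.17237835 0.02      ] [0.38140156 0.18126034 0.02      ]
jawA [0.61716187 0.15226212 0.02      ] [0.61729279 0.15654755 0.02      ]
jawB [0.58923636 0.07327745 0.02      ] [0.59946828 0.07967224 0.02      ]
```

View pics/crop1.png

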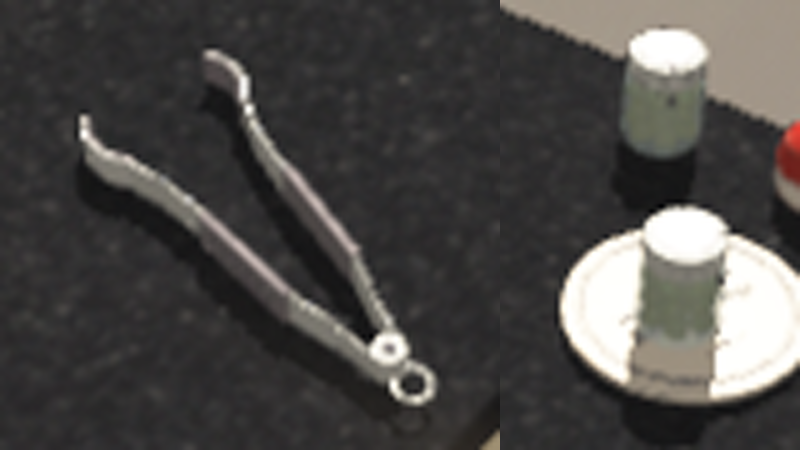

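Now I'll move over the jar for a closer look.

Call:
{"fn": "drive_tool", "kwargs": {"series": [1, 31, -26.5, 0, 0, 0, 0, 1, 31, -26.5, 0, 0, 0, 0, 1, 31, -26.5, 0, 0, 0, 0, 1, 31, -26.5, 0, 0, 0, 0, 1, 31, -26.5, 0, 0, 0, 0, 1, 31, -26.5, 0, 0, 0, 0, 1, 31, -26.5, 0, 0, 0, 0, 1, 31, -26.5, 0, 0, 0, 0, 1, 31, -26.5, 0, 0, 0, 0, 1, 31, -26.5, 0, 0, 0, 0, 1, 31, -26.5, 0, 0, 0, 0, 1, 31, -26.5, 0, 0, 0, 0], "force": 20}}

```text
t: 1.75
eef_pos: [0.4813, -0.1848, 0.2534]
tool_rot: [0.0, 0.98, 0.197, 0.0]
contact_force: [0.8, -0.2, -0.1]
gripper_width: 0.998
```

```bash
python3 - <<'E'
from h import *
c=cam("wrist");cv2.imwrite("pics/w1.png",c[0]);o=bot.get_obs();print(o["eef_pos"],o["tool_rot"],o["q"],o["contact_force"])
print(-c[2].T@c[3],c[2][2], c[1][0,0])
print(proj(c,(.478,-.187,.086)))
np.savez("w1.npz",*c)
s=cam("scene");print("fin",onz(s,(328,139.5),.074))
E
```

```text
[ 0.48410341 -0.17871056  0.25362032] [-0.00119387  0.97979229  0.20000946  0.00136262] [ 0.42821926  0.22705482 -0.2244054   1.91947609  0.05567826  0.99972673
 -0.98871433] [1.27471433 5.56894462 0.75502133]
[ 0.55333749 -0.15412877  0.37335776] [-0.28312757 -0.11957084 -0.95159949] 320.1725444518872
[286.6050305  203.62613306]
fin [ 0.59945589 -0.35347269  0.074     ]
```

View pics/w1.png

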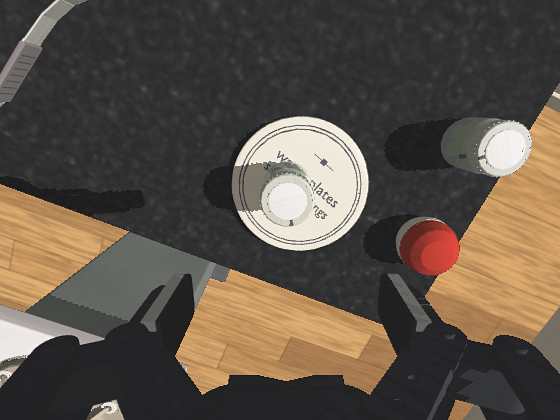

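The wrist view shows the ring top at about (288,201), its rib toward (291,221), the trivet centred at (301,184), the finished jar at (503,148) and the timer at (428,246). There is clear room around the ring.

```bash
python3 - <<'E'
from h import *
z=np.load("w1.npz");c=[z[f"arr_{i}"] for i in range(4)]
g=c[0].min(axis=2)
print("trivet",onz(c,(301,183.5),.012), "top",onz(c,(288,200.5),.086),"rib",onz(c,(291.5,222),.086),"fin",onz(c,(504,148),.074),"timer",onz(c,(430,248),.05))
for r in((236,184),(368,183),(302,117),(300,250)): print(onz(c,r,.012))
for r in((262,201),(313,201),(287,176),(288,227)): print(onz(c,r,.084))
cv2.imwrite("pics/c2.png",cv2.resize(c[0][150:250,235:355],None,fx=5,fy=5,interpolation=cv2.INTER_CUBIC))
E
```

```text
trivet [ 0.48717703 -0.20142092  0.012     ] top [ 0.48128749 -0.18702657  0.086     ] rib [ 0.46305957 -0.19832023  0.086     ] fin [ 0.60130805 -0.35252376  0.074     ] timer [ 0.48266227 -0.35612094  0.05      ]
[ 0.45776331 -0.13266841  0.012     ]
[ 0.51746184 -0.27225535  0.012     ]
[ 0.55467723 -0.17314791  0.012     ]
[ 0.41028408 -0.23362816  0.012     ]
[ 0.47093393 -0.16497232  0.084     ]
[ 0.48938309 -0.20905505  0.084     ]
[ 0.50182216 -0.17739583  0.084     ]
[ 0.45644534 -0.19751606  0.084     ]
```

View pics/c2.png

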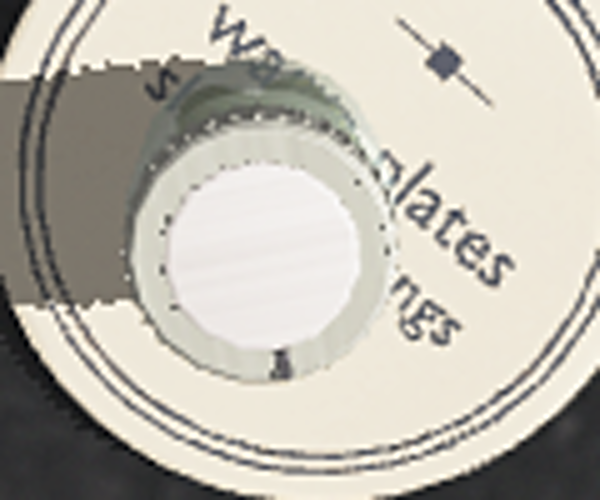

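Call:
{"fn": "drive_tool", "kwargs": {"series": [1, -6.5, 6.3, 0, 0, 0, 0, 1, 0, 0, 40, 0, 0, 0, 1, 0, 0, 40, 0, 0, 0, 1, 0, 0, 40, 0, 0, 0, 1, 0, 0, 25, 0, 0, 0, 1, 0, 0, 15, 0, 0, 0, 1, 0, 0, 6, 0, 0, 0, 1, 0, 0, 4, 0, 0, 0, 1, 0, 0, 0, 0, 0, 0]}}

```text
t: 2.98
eef_pos: [0.4776, -0.1946, 0.0838]
tool_rot: [0.0, 0.98, 0.197, 0.0]
contact_force: [0.0, 0.5, 0.4]
gripper_width: 0.998
```

```bash
python3 - <<'E'
from h import *
c=cam("wrist");cv2.imwrite("pics/w2.png",c[0]);o=bot.get_obs();print(o["eef_pos"],o["tool_rot"],o["q"],o["contact_force"])
E
```

```text
[ 0.47774356 -0.19450811  0.0839381 ] [3.16652670e-04 9.80486944e-01 1.96583363e-01 4.83537929e-04] [ 0.41485878  0.46083638 -0.18369116  2.05855837  0.13813191  0.63232768
 -1.03666573] [0.14851521 0.46954789 0.73552149]
```

View pics/w2.png

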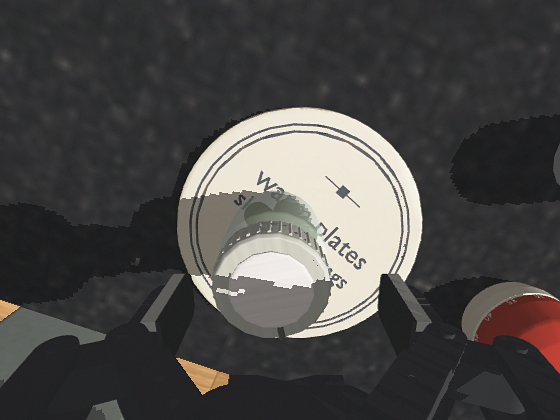

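The wrist view shows the ring between the fingers, centred near (271,283). It sits left of mid-gap at (285), so a small correction is needed.

```bash
python3 - <<'E'
from h import *
c=cam("wrist");o=bot.get_obs();p=onz(c,(271.5,284),.085)
for uv in((213,283),(331,283),(272,337)):print(onz(c,uv,.084))
from scipy.spatial.transform import Rotation as Ro
R=Ro.from_quat(np.roll(o["tool_rot"],-1)).as_matrix()
for q in(p,[.4805,-.187,.083]):print(q,R.T@(np.array(q)-o["eef_pos"])*1000)
E
```

```text
[ 0.47419168 -0.16233708  0.084     ]
[ 0.4934216  -0.20834616  0.084     ]
[ 0.4584407  -0.19557478  0.084     ]
[ 0.48383287 -0.18513835  0.085     ] [ 9.1764028  -6.26801682 -1.0392266 ]
[0.4805, -0.187, 0.083] [ 5.3816149  -5.83728205  0.95771971]
```

Call:
{"fn": "drive_tool", "kwargs": {"series": [1, 7, -6, 0, 0, 0, 0, 1, 0, 0, 0, 0, 0, 0, -1, 0, 0, 0, 0, 0, 0, -1, 0, 0, 0, 0, 0, 0, -1, 0, 0, 0, 0, 0, 0, -1, 0, 0, 0, 0, 0, 0, -1, 0, 0, 0, 0, 0, 0, -1, 0, 0, 0, 0, 0, 0], "force": 20}}

```text
t: 4.08
eef_pos: [0.4814, -0.1862, 0.0834]
tool_rot: [0.0, 0.981, 0.197, -0.0]
contact_force: [-1.5, -0.6, 4.7]
gripper_width: 0.597
```

Call:
{"fn": "drive_tool", "kwargs": {"series": [-1, 0, 0, 0, 0, 0, 0.12, -1, 0, 0, 0, 0, 0, 0.12, -1, 0, 0, 0, 0, 0, 0.12, -1, 0, 0, 0, 0, 0, 0.12, -1, 0, 0, 0, 0, 0, 0.12, -1, 0, 0, 0, 0, 0, 0.12, -1, 0, 0, 0, 0, 0, 0.12, -1, 0, 0, 0, 0, 0, 0.12, -1, 0, 0, 0, 0, 0, 0.12, -1, 0, 0, 0, 0, 0, 0.12, -1, 0, 0, 0, 0, 0, 0]}}

```text
t: 5.45
eef_pos: [0.482, -0.1862, 0.0835]
tool_rot: [0.0, 0.92, -0.391, 0.001]
contact_force: [-0.1, -0.6, 2.6]
gripper_width: 0.589
```

```bash
python3 - <<'E'
from h import *
o=bot.get_obs();print(o["eef_pos"],o["tool_rot"],o["q"],o["contact_force"],o["torque"])
E
```

```text
[ 0.48200733 -0.18618946  0.08346779] [ 1.03582729e-04  9.20473051e-01 -3.90805635e-01  5.53650850e-04] [ 0.1478317   0.45860153  0.12352614  2.07378063 -0.09428286  0.61326497
 -2.03798573] [-0.13780933 -0.57033676  2.61554568] [-0.07167463 -0.1399072  -0.00326497]
```

Call:
{"fn": "drive_tool", "kwargs": {"series": [1, 0, 0, 0, 0, 0, 0, 1, 0, 0, 0, 0, 0, 0, 1, 0, 0, 0, 0, 0, 0, 1, 0, 0, 0, 0, 0, 0, 1, 0, 0, -20, 0, 0, 0, 1, 0, 0, -40, 0, 0, 0, 1, 0, 0, -40, 0, 0, 0, 1, 0, 0, 0, 0, 0, 0]}}

```text
t: 6.45
eef_pos: [0.4834, -0.1868, 0.1863]
tool_rot: [-0.001, 0.92, -0.391, 0.003]
contact_force: [-0.1, -0.7, -0.6]
gripper_width: 0.999
```

```bash
python3 - <<'E'
from h import *
c=cam("wrist");o=bot.get_obs();print(o["eef_pos"],o["tool_rot"])
u=proj(c,(.482,-.186,.08)).astype(int);print(u)
x0=max(0,u[0]-70);y0=max(0,u[1]-60);print(x0,y0)
cv2.imwrite("pics/c3.png",cv2.resize(c[0][y0:y0+120,x0:x0+140],None,fx=5,fy=5,interpolation=cv2.INTER_CUBIC))
np.savez("w3.npz",*c)
E
```

```text
[ 0.48225405 -0.18629     0.18453305] [-3.15184958e-04  9.20274247e-01 -3.91270906e-01  1.51330799e-03]
[286 223]
216 163
```

View pics/c3.png

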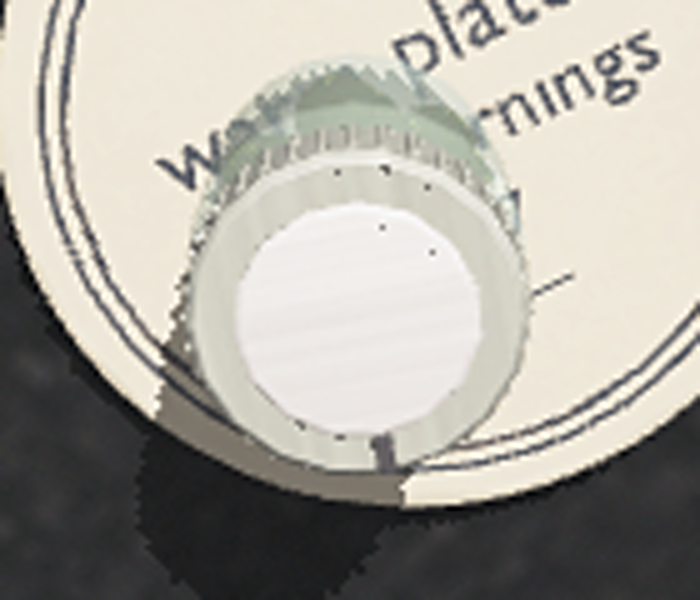

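The rib moved with the gripper through the full 1.2 rad, more than the 1.0 rad the ring could have been short, so it should be at its stop. Next is the tongs, which I'll take a half turn round to keep the last joint mid-range.

Call:
{"fn": "drive_tool", "kwargs": {"series": [1, -30, -29, -3, 0, 0, 0, 1, -30, -29, -3, 0, 0, 0, 1, -30, -29, -3, 0, 0, 0, 1, -30, -29, -3, 0, 0, 0, 1, -30, -29, -3, 0, 0, 0, 1, -30, -29, -3, 0, 0, 0, 1, -30, -29, -3, 0, 0, 0, 1, -30, -29, -3, 0, 0, 0, 1, 0, 0, 0, 0, 0, -0.18, 1, 0, 0, 0, 0, 0, -0.18, 1, 0, 0, 0, 0, 0, -0.18, 1, 0, 0, 0, 0, 0, -0.18]}}

```text
t: 8.0
eef_pos: [0.4812, 0.1475, 0.2058]
tool_rot: [0.0, 0.999, -0.039, -0.001]
contact_force: [0.8, -0.5, -0.5]
gripper_width: 1.0
```

Call:
{"fn": "drive_tool", "kwargs": {"series": [1, 0, 0, 0, 0, 0, -0.18, 1, 0, 0, 0, 0, 0, -0.18, 1, 0, 0, 0, 0, 0, -0.18, 1, 0, 0, 0, 0, 0, -0.18, 1, 0, 0, 0, 0, 0, -0.18, 1, 0, 0, 0, 0, 0, -0.18, 1, 0, 0, 0, 0, 0, -0.18, 1, 0, 0, 0, 0, 0, -0.18, 1, 0, 0, 0, 0, 0, -0.18, 1, 0, 0, 0, 0, 0, -0.18, 1, 0, 0, 0, 0, 0, -0.18, 1, 0, 0, 0, 0, 0, -0.18]}}

```text
t: 9.5
eef_pos: [0.4813, 0.1474, 0.2059]
tool_rot: [-0.001, 0.505, 0.863, -0.001]
contact_force: [0.8, -1.0, 0.9]
gripper_width: 1.0
```

Call:
{"fn": "drive_tool", "kwargs": {"series": [1, 0, 0, 0, 0, 0, -0.18, 1, 0, 0, 0, 0, 0, -0.18, 1, 0, 0, 0, 0, 0, -0.18, 1, 0, 0, 0, 0, 0, -0.15, 1, 0, 0, 0, 0, 0, 0]}}

```text
t: 10.12
eef_pos: [0.4814, 0.1474, 0.2061]
tool_rot: [-0.001, 0.187, 0.982, -0.0]
contact_force: [0.1, -0.1, -0.1]
gripper_width: 1.005
```

```bash
python3 - <<'E'
from h import *
c=cam("wrist");o=bot.get_obs();print(o["t"],o["eef_pos"],o["tool_rot"],o["q"])
cv2.imwrite("pics/w4.png",c[0]);np.savez("w4.npz",*c)
s=cam("scene");cv2.imwrite("pics/s4.png",s[0])
b=s[0][160:215,300:365]
cv2.imwrite("pics/w4b.png",np.hstack([c[0],cv2.resize(s[0][168:206,318:348],(240,304),interpolation=cv2.INTER_CUBIC)[:304] if 0 else cv2.copyMakeBorder(cv2.resize(s[0][168:206,318:348],(240,304),interpolation=cv2.INTER_CUBIC),0,116,0,0,cv2.BORDER_CONSTANT)]))
E
```

```text
10.175 [0.48153342 0.14744501 0.20629186] [-9.63855669e-04  1.88345073e-01  9.82102431e-01 -1.42986067e-04] [ 0.1133285   0.3166611  -0.63245612  1.97263569  0.23127068  0.92527786
  0.55578889]
```

View pics/w4b.png

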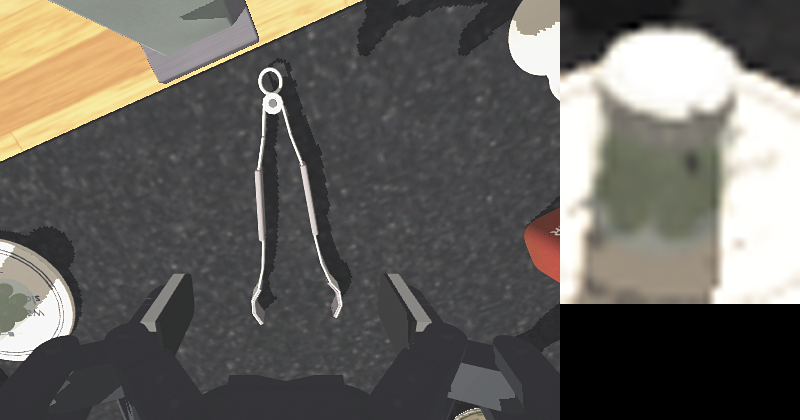

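The wrist view shows the tongs' hinge at (273,103), the grips at about (261,205) and (308,200), and the jaws at (258,305) and (337,300). The scene crop shows the shoulder mark at crop (692,160), right of the axis.

```bash
python3 - <<'E'
from h import *
from scipy.spatial.transform import Rotation as Ro
z=np.load("w4.npz");c=[z[f"arr_{i}"] for i in range(4)]
h=onz(c,(273,103),.028)
P={k:onz(c,v,.026)for k,v in dict(gl0=(257,171),gl1=(261.5,240),gr0=(303,166),gr1=(316,234),jl=(256,300),jr=(338,296)).items()}
for k,v in P.items():print(k,v,np.linalg.norm(v-h))
print("h",h)
m=(P['gl0']+P['gl1']+P['gr0']+P['gr1'])/4; print("mid grips",m,np.linalg.norm(m-h), np.arctan2(*(m-h)[1::-1]))
j=(P['jl']+P['jr'])/2; print("jaws",np.arctan2(*(j-h)[1::-1]),np.linalg.norm(P['jl']-P['jr']))
o=bot.get_obs();R=Ro.from_quat(np.roll(o["tool_rot"],-1)).as_matrix()
print("tool yaw",np.arctan2(R[1,0],R[0,0]),"shift",R.T@(m-o["eef_pos"])*1000)
s=cam("scene")
for a in(2.338,):
  d=np.array([np.cos(a),np.sin(a)])
  print("rib",proj(s,[.482+.023*d[0],-.186+.023*d[1],.086]),"mark",proj(s,[.482+.027*d[0],-.186+.027*d[1],.063]),"axis",proj(s,(.482,-.186,.063)),"seen mark",318+(692-560)/8,168+160/8)
E
```

```text
gl0 [0.44718868 0.13168121 0.026     ] 0.0626393330331749
gl1 [0.51337587 0.10838091 0.026     ] 0.13136001586069876
gr0 [0.45869336 0.17370852 0.026     ] 0.062219200491080776
gr1 [0.52744973 0.16179384 0.026     ] 0.13094061569710633
jl [0.57531321 0.07584293 0.026     ] 0.20131772007874552
jr [0.60295106 0.15950821 0.026     ] 0.20645871294093093
h [0.39670732 0.16871253 0.028     ]
mid grips [0.48667691 0.14389112 0.026     ] 0.09335217620033018 -0.26919038610238666
jaws -0.25926125545304773 0.08811202667906215
tool yaw 2.762634532995825 shift [ -6.24519287  -1.41569278 180.50547438]
rib [332.50586643 180.65416967] mark [332.1288777  187.33328488] axis [330.34897703 181.48553611] seen mark 334.5 188.0
```

The rib azimuth of about 2.5 and the mark azimuth of about 2.6 agree within measuring error, so the ring is at its stop. The tongs' sizes also check: hinge to grips is 93 mm (expected 95) and the jaw gap is 88 mm (expected 90). I'm descending on the handles.

Call:
{"fn": "drive_tool", "kwargs": {"series": [1, -6, -1.5, 0, 0, 0, 0, 1, 0, 0, 30, 0, 0, -0.11, 1, 0, 0, 40, 0, 0, 0, 1, 0, 0, 40, 0, 0, 0, 1, 0, 0, 35, 0, 0, 0, 1, 0, 0, 20, 0, 0, 0, 1, 0, 0, 12, 0, 0, 0, 1, 0, 0, 6, 0, 0, 0, 1, 0, 0, 0, 0, 0, 0]}}

```text
t: 11.4
eef_pos: [0.4875, 0.1442, 0.0245]
tool_rot: [0.0, 0.133, 0.991, 0.0]
contact_force: [0.3, -0.1, 0.3]
gripper_width: 1.005
```

```bash
python3 - <<'E'
from h import *
c=cam("wrist");o=bot.get_obs();print(o["t"],o["eef_pos"],o["tool_rot"],o["contact_force"])
cv2.imwrite("pics/w5.png",c[0])
E
```

```text
11.45 [0.48762844 0.14428657 0.02483076] [4.81902937e-04 1.32591481e-01 9.91170639e-01 1.75661516e-04] [ 0.21918043  1.05573843 -0.00727997]
```

View pics/w5.png

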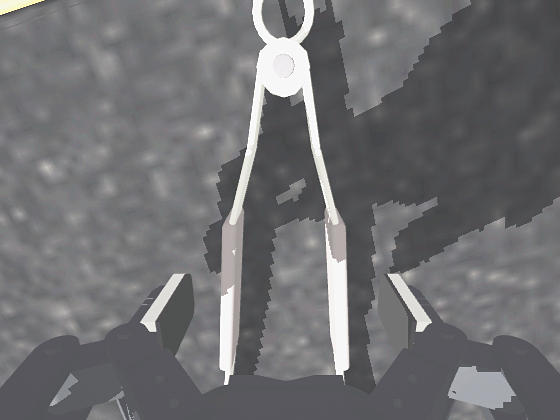

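The handles are centred between the pads: hinge at (284,66), pads at (185,300) and (388,300). I'm closing part way and lifting.

Call:
{"fn": "drive_tool", "kwargs": {"series": [0.1, 0, 0, 0, 0, 0, 0, 0.1, 0, 0, 0, 0, 0, 0, 0.1, 0, 0, 0, 0, 0, 0, 0.1, 0, 0, 0, 0, 0, 0, 0.1, 0, 0, 0, 0, 0, 0, 0.1, 0, 0, 0, 0, 0, 0], "force": 40}}

```text
t: 12.2
eef_pos: [0.488, 0.1445, 0.0253]
tool_rot: [0.001, 0.132, 0.991, 0.0]
contact_force: [-0.4, -0.6, 5.5]
gripper_width: 0.556
```

Call:
{"fn": "drive_tool", "kwargs": {"series": [0.1, 0, 0, -10, 0, 0, 0, 0.1, 0, 0, -25, 0, 0, 0, 0.1, 0, 0, -30, 0, 0, 0, 0.1, 0, 0, -30, 0, 0, 0, 0.1, 0, 0, -30, 0, 0, 0, 0.1, 0, 0, -25, 0, 0, 0, 0.1, 0, 0, 0, 0, 0, 0.06, 0.1, 0, 0, 0, 0, 0, 0.11, 0.1, 0, 0, 0, 0, 0, 0.11, 0.1, 0, 0, 0, 0, 0, 0.11, 0.1, 0, 0, 0, 0, 0, 0.11, 0.1, 0, 0, 0, 0, 0, 0.11]}}

```text
t: 13.7
eef_pos: [0.4867, 0.144, 0.1747]
tool_rot: [-0.0, 0.426, 0.905, -0.0]
contact_force: [-0.5, 0.1, -2.3]
gripper_width: 0.547
```

Call:
{"fn": "drive_tool", "kwargs": {"series": [0.1, 0, 0, 0, 0, 0, 0.11, 0.1, 0, 0, 0, 0, 0, 0.11, 0.1, 0, 0, 0, 0, 0, 0.11, 0.1, 0, 0, 0, 0, 0, 0.11, 0.1, 0, 0, 0, 0, 0, 0.11, 0.1, 0, 0, 0, 0, 0, 0.07, 0.1, -20, -4, 0, 0, 0, 0, 0.1, -35, -5, 0, 0, 0, 0, 0.1, -35, -5, 0, 0, 0, 0, 0.1, -35, -5, 0, 0, 0, 0, 0.1, -35, -5, 0, 0, 0, 0, 0.1, -30, -4, 0, 0, 0, 0]}}

```text
t: 15.2
eef_pos: [0.4728, -0.0487, 0.1747]
tool_rot: [-0.0, 0.68, 0.733, -0.0]
contact_force: [1.1, 0.5, -0.5]
gripper_width: 0.554
```

Call:
{"fn": "drive_tool", "kwargs": {"series": [0.1, -20, -2, 0, 0, 0, 0, 0.1, -4, 0, 0, 0, 0, 0, 0.1, 0, 0, 0, 0, 0, 0, 0.1, 0, 0, 0, 0, 0, 0]}}

```text
t: 15.7
eef_pos: [0.4733, -0.0703, 0.1744]
tool_rot: [-0.0, 0.679, 0.734, 0.0]
contact_force: [-0.5, 0.2, -1.5]
gripper_width: 0.548
```

```bash
python3 - <<'E'
from h import *
o=bot.get_obs();print(o["t"],o["eef_pos"],o["tool_rot"],o["q"],o["gripper_width"],o["contact_force"])
a=cam("side");s=cam("scene");c=cam("wrist")
np.savez("sd.npz",*a);np.savez("sc.npz",*s);np.savez("w6.npz",*c)
A=cv2.resize(a[0][110:220,240:350],(400,400),interpolation=cv2.INTER_CUBIC)
B=cv2.resize(s[0][100:210,270:380],(400,400),interpolation=cv2.INTER_CUBIC)
cv2.imwrite("pics/x6.png",np.hstack([A,B]))
E
```

```text
15.7 [ 0.47330601 -0.07028346  0.17440354] [-1.14194603e-04  6.79433859e-01  7.33736720e-01  2.10913724e-04] [ 0.27799112  0.27438527 -0.30170224  2.07464179  0.11103319  0.80734528
 -0.01317329] 0.5479354183983732 [-0.47818413  0.16612179 -1.54011604]
```

View pics/x6.png

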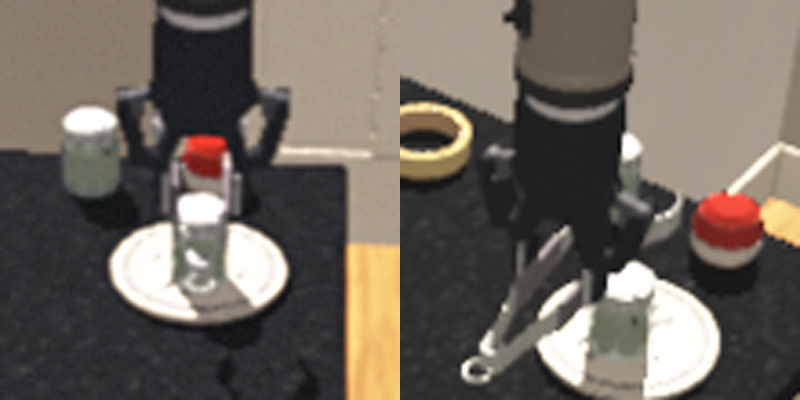

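Both views show the tongs held level, jaws above the jar and hinge side toward the camera, with nothing touched. I'll check numerically that they have not slipped in the fingers.

```bash
python3 - <<'E'
from h import *
L=lambda f:[np.load(f)[f"arr_{i}"] for i in range(4)]
c=L("w6.npz");a=L("sd.npz");s=L("sc.npz")
t=cv2.imread("pics/w5.png")[35:105,250:318]
r=cv2.matchTemplate(c[0],t,cv2.TM_CCOEFF_NORMED);print(cv2.minMaxLoc(r)[1::2],"expect (250,35)")
o1,d1=ray(a,(294.5,181));o2,d2=ray(s,(293.9,196.8))
A=np.c_[d1,-d2];k=np.linalg.lstsq(A,o2-o1,rcond=None)[0]
print("hinge",o1+k[0]*d1,o2+k[1]*d2)
print("ring/jar",onz(s,(270+(631-400)*.275,100+281*.275),.086),onz(a,(240+201*.275,110+208*.275),.086))
E
```

```text
(0.719275951385498, (252, 33)) expect (250,35)
hinge [0.46705171 0.02763604 0.17420304] [0.46384875 0.03035956 0.16982919]
ring/jar [ 0.47192983 -0.18443534  0.086     ] [ 0.47874115 -0.18345871  0.086     ]
```

There is no slip: the hinge is within 4 mm of where it should be. I'm descending with the open jaws over the jar.

Call:
{"fn": "drive_tool", "kwargs": {"series": [0.1, 0, 0, 15, 0, 0, 0, 0.1, 0, 0, 25, 0, 0, 0, 0.1, 0, 0, 25, 0, 0, 0, 0.1, 0, 0, 20, 0, 0, 0, 0.1, 0, 0, 15, 0, 0, 0, 0.1, 0, 0, 12, 0, 0, 0, 0.1, 0, 0, 9, 0, 0, 0, 0.1, 0, 0, 0, 0, 0, 0]}}

```text
t: 16.85
eef_pos: [0.473, -0.0715, 0.0528]
tool_rot: [-0.0, 0.68, 0.733, -0.0]
contact_force: [0.1, 0.6, -1.2]
gripper_width: 0.553
```

```bash
python3 - <<'E'
from h import *
o=bot.get_obs();print(o["t"],o["eef_pos"],o["tool_rot"],o["gripper_width"],o["contact_force"])
a=cam("side");s=cam("scene")
A=cv2.resize(a[0][130:220,245:345],(400,360),interpolation=cv2.INTER_CUBIC)
B=cv2.resize(s[0][130:220,280:380],(400,360),interpolation=cv2.INTER_CUBIC)
cv2.imwrite("pics/x7.png",np.hstack([A,B]))
E
```

```text
16.85 [ 0.47302503 -0.07149512  0.05284915] [-3.09642815e-04  6.80122488e-01  7.33098389e-01 -2.40414375e-04] 0.5527707609784832 [ 0.09563915  0.589129   -1.22576506]
```

View pics/x7.png

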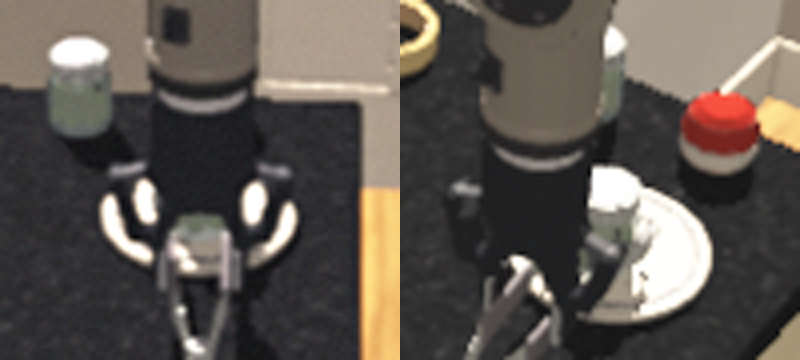

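Jaws are round the jar, which is still upright with negligible force. I'm closing the tongs.

Call:
{"fn": "drive_tool", "kwargs": {"series": [-1, 0, 0, 0, 0, 0, 0, -1, 0, 0, 0, 0, 0, 0, -1, 0, 0, 0, 0, 0, 0, -1, 0, 0, 0, 0, 0, 0, -1, 0, 0, 0, 0, 0, 0, -1, 0, 0, 0, 0, 0, 0], "force": 60}}

```text
t: 17.7
eef_pos: [0.4736, -0.0715, 0.0535]
tool_rot: [0.0, 0.68, 0.733, 0.0]
contact_force: [0.1, 1.1, 3.0]
gripper_width: 0.454
```

The width reading of 0.454 (about 40 mm) matches the tongs closed on the jar. I'm lifting.

Call:
{"fn": "drive_tool", "kwargs": {"series": [-1, 0, 0, -2, 0, 0, 0, -1, 0, 0, -5, 0, 0, 0, -1, 0, 0, -10, 0, 0, 0, -1, 0, 0, -14, 0, 0, 0, -1, 0, 0, -15, 0, 0, 0, -1, 0, 0, -15, 0, 0, 0, -1, 0, 0, -15, 0, 0, 0, -1, 0, 0, -12, 0, 0, 0, -1, 0, 0, -8, 0, 0, 0, -1, 0, 0, -4, 0, 0, 0, -1, 0, 0, 0, 0, 0, 0, -1, 0, 0, 0, 0, 0, 0]}}

```text
t: 19.2
eef_pos: [0.4729, -0.0715, 0.1529]
tool_rot: [-0.0, 0.68, 0.733, -0.0]
contact_force: [-0.0, -0.1, -3.4]
gripper_width: 0.455
```

```bash
python3 - <<'E'
from h import *
o=bot.get_obs();print(o["t"],o["eef_pos"],o["tool_rot"],o["gripper_width"],o["contact_force"],o["torque"])
a=cam("side");s=cam("scene")
A=cv2.resize(a[0][110:220,240:350],(400,400),interpolation=cv2.INTER_CUBIC)
B=cv2.resize(s[0][100:210,270:380],(400,400),interpolation=cv2.INTER_CUBIC)
cv2.imwrite("pics/x8.png",np.hstack([A,B]))
E
```

```text
19.2 [ 0.47292685 -0.0714905   0.15286192] [-3.69832208e-04  6.80086184e-01  7.33132030e-01 -2.67280141e-04] 0.45469895899897594 [-0.04345124 -0.08601158 -3.37929923] [0.17577733 0.01462788 0.0120165 ]
```

View pics/x8.png

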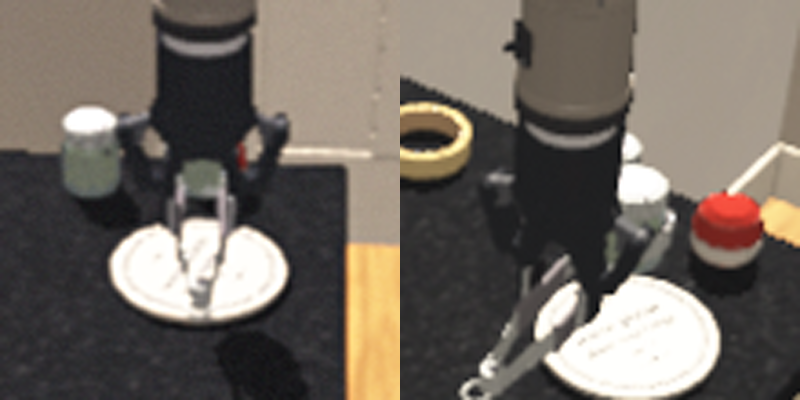

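The jar hangs upright in the tongs with the trivet empty below it. The arm carries 3.4 N more, roughly jar plus tongs. I'm handing in.

```bash
python3 -c "
from h import *
print(bot.hand_in());o=bot.get_obs();print(o['t'],o['eef_pos'],o['gripper_width'])"
```

```text
the job is handed in; nothing more can be done
None
the job is handed in; nothing more can be done
```

The jar's ring is turned shut, and the jar is hanging in the tongs about 10 cm above the trivet. I handed the job in at about t = 19 s, and no verdict is reported.

- **Ring:** I turned it 1.2 rad clockwise, more than the 1.0 rad it could have been short. Afterwards the rib sat at an angle of about 2.5 rad and the shoulder mark at about 2.6 rad. They differ by about 0.12 rad, which I put down to the coarse picture.
- **Tongs:** I held them by the grey handles and lowered the open jaws over the jar with almost no contact force. They closed to a reading of 0.454, close to the 40 mm expected when closed on the jar.
- **Lift:** I raised the tool 100 mm straight up. The last pictures show the trivet empty and the jar upright in the jaws. The force sensor reads about 3.4 N of extra load; jar plus tongs should weigh about 2.8 N.
- **Other things:** The finished jar and the egg timer look unmoved in the last pictures. I did not re-measure the mug or the sugar tin, but the tool passed well above both.
- **Not measured:** I did not measure the jar's height and tilt directly in the last pictures. They follow from the lift distance and what the pictures show.

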